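Take the yellow objective off the microscope turret

ROBOT

A 6-joint arm with a two-finger parallel gripper is mounted at the origin on the work surface. World frame = base frame: x ahead of the robot, y to its left, z up, the work surface at z = 0. Lengths are in mm, angles in rad, forces in N, time in s.
With the tool pointing down it reaches from about 225 to 875 mm from the base axis. Payload 3.4 kg.
Tool frame: the origin (TCP) lies midway between the tips of the shut fingers; the grasp point (between the pads) lies 19 mm behind it; x points along the fingers, y is the direction in which the jaws open and shut, and the axes are right-handed (so a half turn about x gives the same grasp; the last joint's range is limited). The gripper opens to 85 mm and grips with 20 to 120 N. Pads are 22 mm wide; open, the fingers measure 114 mm over their backs; the gripper's body (76 mm by 85 mm) begins 54 mm behind the grasp point. The pads swing forward as they close: fully open they stand 13 mm farther back than shut.
Start: joints at [1.001, 0.276, 1.505, -0, 1.361, -0.121], TCP at [249.504, 518.083, 231.328] pointing down, gripper open.
Joint ranges: [-2.89, 2.89], [-0.75, 2.08], [0.22, 2.7], [-1.18, 4.32], [0.11, 2.71], [-2.7, 2.7]. Speed limits (rad/s): [2.57, 2.57, 3.14, 3.14, 3.14, 3.14].

INTERFACE

Orientations are given as a unit quaternion [x, y, z, w].
In Python, from cell import bot, imaging, finder gives the robot as it stands.
- The arm moves only by the shell command python3 -m handwheel 'ROWS' [FORCE]. ROWS is JSON, a list of rows, each an object with "twist": the turn, a rotation vector about the tool's x, y, z in rad, a list of three; "offset": the shift along the tool's x, y, z in mm, a list of three; "hand": the closure, from 0 (fully open) to 1 (shut). In form: [{"twist": [rx, ry, rz], "offset": [tx, ty, tz], "hand": hand}, ...]. A call has 1 to 8 rows; each row shifts and turns the commanded pose from where the row before left it, along the tool's axes as they then stand; what a row does not reach is not made up. A row lasts 1/8 s, in which the tool goes at most 62.5 mm and 10.7 degrees, less where a joint would pass 70% of its speed; a pose out of reach is approached as far as the arm can. A call with a gripper value outside its range is refused whole. The fingers move at their own pace and stop on an object; FORCE is the grip in N (left out, the last holds). Time passes only in rows, so rows that do not move let the fingers close. It gives the time, the measured TCP pose, the force and the opening at its end, in the units of the state.
- bot.state(): the state, without advancing time (a new reading comes with each control period).
- imaging.grab_frame(name): name is "side" or "top"; returns a dict with "frame" (384x512x3 uint8, red, green, blue), "camera_matrix" (3x3 intrinsics, pixels), "k1" (the pictures are not rectified: a ray, as slopes to the right and down, at radius r is drawn at 1 + k1 r^2 times it, then the intrinsics apply), "eye" and "rotation" of the camera in the world. Camera axes: x right, y down, z forward; pixel columns grow to the right and rows downward; lengths in mm; the calibration is good to about 2 mm. A picture is of the moment at which its call begins. There is no depth.
- bot.sign_off(): hands the job in, once; it reports no verdict.
Trained networks look in a picture, given as the dict that the camera call returned (one of the last four; its "shot" number tells which), for a name from the list of things; names that differ only in an ending like _2 or _b are one class to them, and where a whole thing is asked for, a point or a joint stands for the part that bears it (a point fixed in the world has none). Each returns a list of dicts, best first, with "p" (0 to 1); they miss things now and then, are a little off and sometimes report something else, mostly with a low value. They report only what shows in the picture. A call takes as long as a camera call. They do not tell look-alikes from the thing itself.
- finder.recognise(name, picture): "pixel" ([row, column] in pixels, amid what is visible of it).
- finder.tip_of(name, picture): "pixel" ([row, column] in pixels: a listed point, or the origin of a listed thing).
The state is a dict: "clock": time; "q": joint angles; "joint_velocities": joint speeds; "joint_efforts": joint torques, N m; "position": TCP position; "orientation": TCP orientation; "contact_force": force on the tool from outside, world axes, zero at the start; "wrist_torque": the same for the moment, N m; "finger_gap": finger opening in mm.
Only numpy, scipy, OpenCV 4.12 (cv2) and the standard library are available. Lean on these libraries where they do the work, as an engineer would, in place of code of your own. Each camera call takes 0.05 s, during which the arm holds its last target.

TASK

By its black finger posts, turn the microscope's turret until the objective with the yellow band clicks into the front position, then twist that objective anticlockwise to its stop, without forcing it, lift it out and stand it upright and gently in the blue tray. Leave the empty socket at the front and the red and blue objectives mounted, never pushing on them; do not knock over or shift the bottle, dish and jar.

Things in the scene. Friction and masses are not known exactly. Their poses are not given: they have to be found in the camera images.
- scope: White inverted-microscope frame, stage removed, fixed to the bench: a low box 265 mm long (x -115 to +150), 230 mm wide, 58 mm high. Origin: at bench height on the turret's axis. Its -x side, with a red mark, is the front and faces the robot. Two pillars 20 mm square at its rear corners carry the shield.
- shield_edge (a point): Middle of the upper front edge of the clear plastic shield over the rear of the turret, 165 mm above the bench, 8 mm behind the turret's axis. The shield is 5 mm thick, 210 mm wide, runs 130 mm back from here and lies 9 mm above the objectives' tops, so they can be reached from above only at the front position.
- front_mark (a point): Front position, fixed to the frame: where the axis of the front socket meets the turret's upper face, 52 mm in front (-x of the frame) of the turret's axis, 85 mm above the bench. Axes as the frame's. Sockets are steel collars 49 mm across, 20 mm high; keep fingertips above them. An objective's foot rests on the turret's face inside the collar.
- turret (a joint): Round aluminium turret with three sockets, 172 mm across, on a vertical axis above the frame's origin; rad, positive anticlockwise seen from above, 0 at the start, end stops at +/-2.3. A spring roller clicks it into place at 0 and +/-2.094 (a third of a turn), each with another socket in front. About 6 N at a post passes a click; elsewhere about 1 N. It stays where left.
- post_left (a point): Centre of the top of a black upright finger post on the turret, the front left (+y) post while the turret reads 0. 12 mm thick, 45 mm tall (top 130 mm above the bench), 78 mm from the turret's axis, half way between two sockets (69 mm from their axes). Turns with the turret, as do the point's axes.
- post_right (a point): Centre of the top of a black upright finger post on the turret, the front right (-y) post while the turret reads 0. 12 mm thick, 45 mm tall (top 130 mm above the bench), 78 mm from the turret's axis, half way between two sockets (69 mm from their axes). Turns with the turret, as do the point's axes.
- post_rear (a point): Centre of the top of a black upright finger post on the turret, the post that starts at the rear under the shield. 12 mm thick, 45 mm tall (top 130 mm above the bench), 78 mm from the turret's axis, half way between two sockets (69 mm from their axes). Turns with the turret, as do the point's axes.
- objective_yellow: The objective to take off, in the rear left or rear right socket at the start: steel, yellow band and shoulder, 66 mm tall, about 180 g, lens on top. Origin: centre of its underside, z up. Barrel 32 mm thick from 22 to 54 mm above the origin, tapering to 18 mm at the top; below it a flat foot 28 mm thick with two side pins (37 mm over their ends, 6 mm up) that the mount holds.
- yellow_grip (a point): Middle of the yellow objective's barrel, on its axis, 43 mm above its underside. Its coarse bayonet mount holds it down, with 1 to 5 mm of upward play, until it is turned anticlockwise (from above) by an amount unknown beforehand, 0.3 to 0.41 of a turn: there it meets a firm stop, and only within about 15 degrees of it does it lift straight out. Turning takes under 0.1 N m until the stop.
- objective_red: Same objective with a red band, in the other rear socket at the start. Stays mounted. Origin: centre of its underside.
- objective_blue: Same objective with a blue band, in the front socket at the start. Stays mounted. Origin: centre of its underside.
- tray: Blue open tray, fixed, 140 x 140 mm outside, walls 5 mm thick, rim 20 mm high, inner floor 5 mm above the bench. Origin: centre of its underside, at bench height. It stands to the left or to the right of the microscope.
- wash_bottle: Bystander: white wash bottle with a red cap and a bent spout, 72 mm thick, 215 mm tall with the spout. Origin: centre of its underside.
- petri_dish: Bystander: closed glass dish, 94 mm across, 16 mm high. Origin: centre of its underside.
- stain_jar: Bystander: small jar with a green cap, 44 mm thick, 60 mm tall. Origin: centre of its underside.
There are look-alikes about, which are no part of the job. Of the things shaped like the tray, the blue one is meant.

How it is judged:
By the outcome, as a careful person would: the job done as asked, in the order asked, and still so for the second after the job is handed in, with the robot touching nothing.
It also fails if it takes over 70 s, if anything falls off the work surface, if the arm or the gripper's body presses on something with over 40 N, if the wrist force passes 120 N, or if a joint passes its speed limit or range.

## Working session

There is one attempt and no reset: what is moved stays moved. The work goes in short steps, Python scripts to look and compute and a shell command to move; the robot and the scene stay as the last step left them, time stands still between calls to the robot, and variables do not carry over. Pictures are saved under pics/ and viewed, and the job is handed in when it is done.

```bash
mkdir -p pics; ls; python3 - <<'E'
from cell import bot, imaging, finder
import cv2
print(bot.state())
for n in ("side","top"):
    p=imaging.grab_frame(n)
    print(n,p["camera_matrix"],p["k1"],p["eye"],p["rotation"],p["shot"])
    cv2.imwrite(f"pics/{n}0.png",cv2.resize(p["frame"][:,:,::-1],(800,600),interpolation=cv2.INTER_CUBIC))
E
```

```text
pics
{'clock': 0.0, 'q': array([ 1.00099932e+00,  2.76617778e-01,  1.50617422e+00, -8.72026572e-06,
        1.36067667e+00, -1.20986077e-01]), 'joint_velocities': array([-0.00043799,  0.00088666, -0.00145958,  0.00083691,  0.00104345,
       -0.00068123]), 'joint_efforts': array([-8.31966045e-04, -4.16767859e+01, -2.45802408e+01, -5.64044990e-05,
        1.07556311e-02,  6.76506062e-06]), 'position': array([249.19667998, 517.59634418, 230.41034124]), 'orientation': array([ 0.15672437,  0.68959876, -0.15797461,  0.68915531]), 'contact_force': array([-0.09201452, -1.14760544,  0.3492635 ]), 'wrist_torque': array([ 0.03013611, -0.01671836,  0.01250651]), 'finger_gap': 85.53611839847237}
side [[415.78238189   0.         261.72935637]
 [  0.         415.78238189 191.67757518]
 [  0.           0.           1.        ]] -0.014387108642918622 [374.80606917 825.22282931 744.73803473] [-0.04047136  0.89143832 -0.45086787  0.02044402] 1
top [[420.75300092   0.         264.87089071]
 [  0.         420.75300092 196.89520646]
 [  0.           0.           1.        ]] -0.030138387240980367 [ 300.14691553   10.16794327 1281.77418807] [-0.69864014  0.71302362 -0.04425803  0.03924924] 2
```

View pics/side0.png

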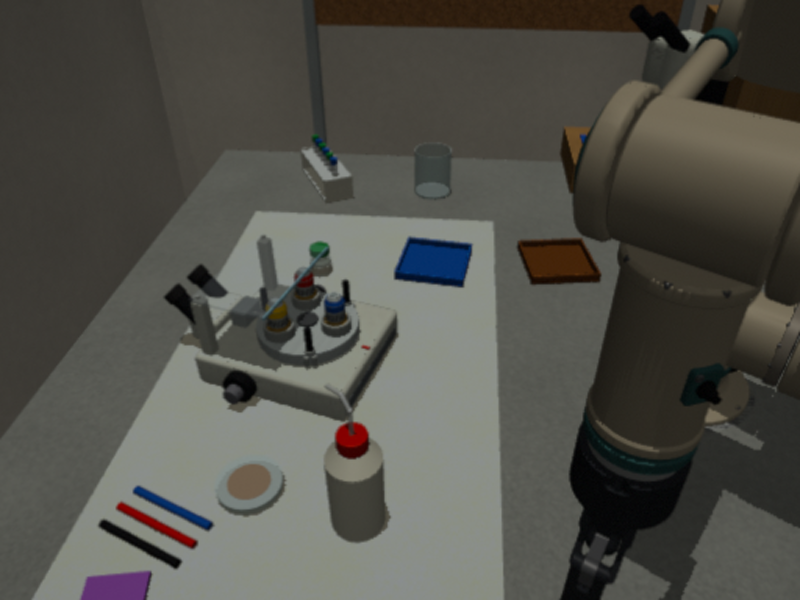

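View pics/top0.png

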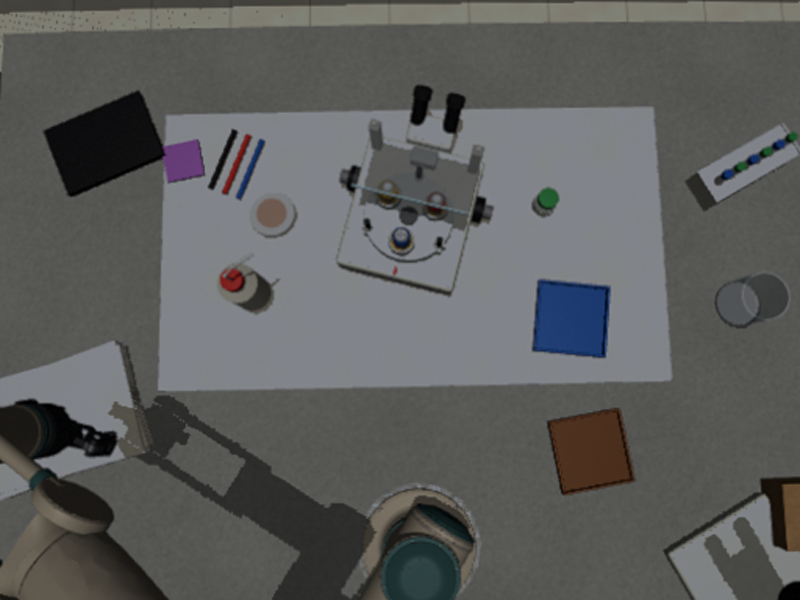

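```bash
cat > h.py <<'E'
import numpy as np, cv2
from scipy.spatial.transform import Rotation as R
from cell import bot, imaging, finder
def ray(pic,px):
    K=pic["camera_matrix"]; k=pic["k1"]
    d=np.array([(px[1]-K[0,2])/K[0,0],(px[0]-K[1,2])/K[1,1]])
    u=d.copy()
    for _ in range(20): u=d/(1+k*(u@u))
    v=R.from_quat(pic["rotation"]).apply([u[0],u[1],1]); return np.array(pic["eye"]),v/np.linalg.norm(v)
def proj(pic,P):
    c=R.from_quat(pic["rotation"]).inv().apply(np.asarray(P)-pic["eye"]); u=c[:2]/c[2]
    u=u*(1+pic["k1"]*(u@u)); K=pic["camera_matrix"]; return np.array([u[1]*K[1,1]+K[1,2],u[0]*K[0,0]+K[0,2]])
def tri(a,pa,b,pb):
    o1,d1=ray(a,pa);o2,d2=ray(b,pb)
    t=np.linalg.lstsq(np.c_[d1,-d2],o2-o1,rcond=None)[0]
    p,q=o1+t[0]*d1,o2+t[1]*d2; return (p+q)/2,np.linalg.norm(p-q)
def atz(pic,px,z):
    o,d=ray(pic,px); return o+d*(z-o[2])/d[2]
def save(pic,name,c=None,s=4):
    f=pic["frame"][:,:,::-1]
    if c: f=f[c[0]:c[1],c[2]:c[3]]
    sc=min(800/f.shape[1],600/f.shape[0]); cv2.imwrite(f"pics/{name}.png",cv2.resize(f,None,fx=sc,fy=sc,interpolation=cv2.INTER_CUBIC))
E
python3 - <<'E'
from h import *
S=imaging.grab_frame("side");T=imaging.grab_frame("top")
np.set_printoptions(precision=1,suppress=True)
save(S,"s1",(140,280,90,290)); save(T,"t1",(40,200,200,340))
for n in ["scope","shield_edge","front_mark","post_left","post_right","post_rear","objective_yellow","yellow_grip","objective_red","objective_blue","tray","wash_bottle","petri_dish","stain_jar"]:
    a=finder.tip_of(n,S)[:3];b=finder.tip_of(n,T)[:3]
    print(n,[(np.array(x["pixel"]),round(x["p"],2)) for x in a],[(np.array(x["pixel"]),round(x["p"],2)) for x in b])
    for x in a[:2]:
        for y in b[:2]:
            print("    ",*tri(S,x["pixel"],T,y["pixel"]))
E
```

```text
scope [(array([231.3, 199. ]), 0.94)] [(array([145.5, 258.6]), 0.75)]
     [614.3  15.8   4.5] 3.258447860861236
shield_edge [(array([180.7, 190.6]), 0.62), (array([311.5, 158.2]), 0.32)] [(array([129.8, 263. ]), 0.91)]
     [622.5   2.4 158.1] 6.905763296103603
     [ 780.    -0.7 -375.2] 18.97253871751405
front_mark [(array([209.1, 214.2]), 0.8)] [(array([155.1, 256.4]), 0.95)]
     [565.9  22.3  88.8] 4.16999931293003
post_left [(array([209.5, 194.4]), 0.76)] [(array([142.9, 231. ]), 0.74), (array([133. , 282.1]), 0.6), (array([154., 257.]), 0.24)]
     [593.2  92.  140.6] 9.630044829857562
     [645.3 -57.7  18.6] 3.6560254981164095
post_right [(array([176.6, 217.4]), 0.75)] [(array([153.1, 282.8]), 0.65)]
     [563.7 -51.3 137. ] 12.37139235697743
post_rear [] []
objective_yellow [(array([214.6, 179.3]), 0.77)] [(array([125.5, 247.8]), 0.43)]
     [652.9  45.7  84.2] 1.3703871555439966
yellow_grip [(array([198.6, 176.1]), 0.73)] [(array([118.6, 245.9]), 0.39)]
     [655.4  48.9 137.2] 4.943642498613019
objective_red [(array([332.6, 226.6]), 0.71), (array([193.6, 196.3]), 0.62), 
[... 618 characters left out ...]
8   38.3] 257.3843512175929
     [ 433.1 -305.6    0.8] 7.613137799190854
wash_bottle [(array([331.4, 228.5]), 0.74), (array([213.3, 181.5]), 0.67)] [(array([188.7, 163.2]), 0.85), (array([153.3, 283. ]), 0.68)]
     [487.3 311.7   0.4] 6.904545262747802
     [ 642.1  -81.6 -544.2] 132.33482588689233
     [506.8 262.3 269.3] 124.09101172127775
     [633.4 -52.6   2.7] 91.94418114549585
petri_dish [(array([311.5, 158.2]), 0.64), (array([191.3, 194.7]), 0.21)] [(array([134.2, 174.6]), 0.98)]
     [652.4 276.8   2. ] 4.273026229841692
     [565.  215.9 289.3] 19.484758482035264
stain_jar [(array([173.1, 208.8]), 0.47)] [(array([132.3, 345.4]), 0.56)]
     [ 645.2 -255.2    9.3] 6.26454233229496
```

```bash
python3 - <<'E'
from h import *
s=bot.state();r=R.from_quat(s["orientation"]).as_matrix()
print(r.round(3), "yawY",np.arctan2(r[1,1],r[0,1]),s["q"].round(3), s["clock"])
E
```

```text
[[ 0.     0.434  0.901]
 [ 0.     0.901 -0.434]
 [-1.     0.     0.   ]] yawY 1.121941659395836 [ 1.001  0.276  1.505 -0.     1.361 -0.121] 1.6
```

View pics/s1.png

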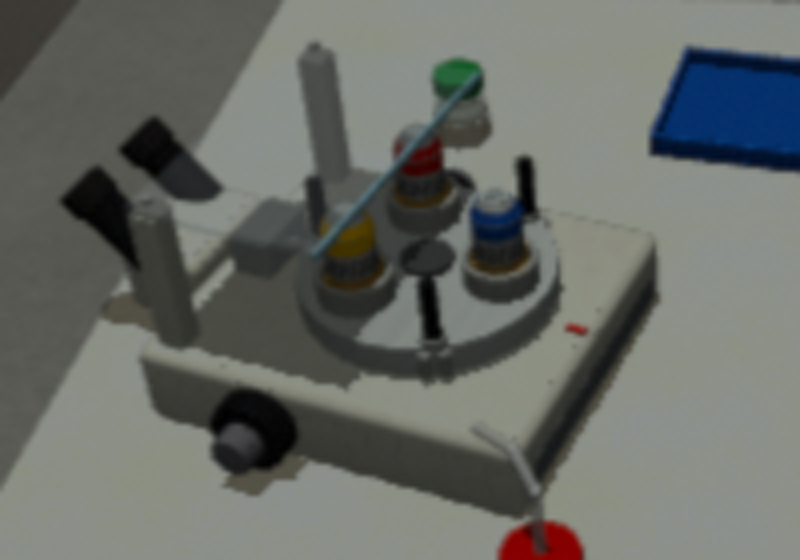

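View pics/t1.png

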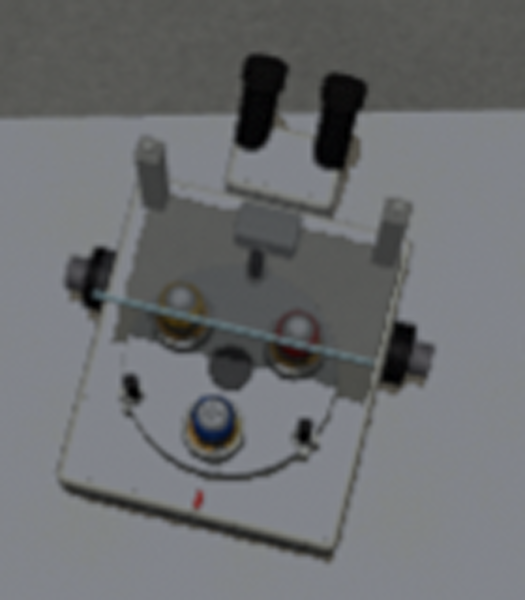

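```bash
python3 - <<'E'
from h import *
from scipy.optimize import least_squares
np.set_printoptions(precision=1,suppress=True)
S=imaging.grab_frame("side");T=imaging.grab_frame("top")
save(S,"s2",(165,240,150,250)); save(T,"t2",(100,175,215,315))
c=np.cos;s=np.sin;d=np.deg2rad
P={"scope":(0,0,0),"fm":(-52,0,85),"pl":(78*c(d(120)),78*s(d(120)),130),"pr":(78*c(d(240)),78*s(d(240)),130),"prr":(78,0,130),
"ye":(52*c(d(60)),52*s(d(60)),85),"yg":(52*c(d(60)),52*s(d(60)),128),"re":(52*c(d(60)),-52*s(d(60)),85),"bl":(-52,0,85),"blt":(-52,0,151),"se":(8,0,165)}
D=[("S","scope",231.3,199),("T","scope",145.5,258.6),("S","se",180.7,190.6),("T","se",129.8,263),("S","fm",209.1,214.2),("T","fm",155.1,256.4),
("S","pl",209.5,196.0),("T","pl",141.5,235),("S","pr",179.5,221),("T","pr",153.1,281.8),("S","prr",185,168.5),("S","ye",214.6,179.3),("T","ye",125.5,247.8),
("S","yg",198.6,176.1),("S","re",193.6,196.3),("T","re",130.4,278.8),("S","bl",208,214),("T","bl",154.9,255.7),("S","blt",189,213.5),("T","blt",149.5,257)]
def W(v,k):
    p=P[k];return np.array([v[0]+c(v[2])*p[0]-s(v[2])*p[1],v[1]+s(v[2])*p[0]+c(v[2])*p[1],v[3]+p[2]])
def f(v):
    return np.concatenate([proj(S if a=="S" else T,W(v,k))-[r,q] for a,k,r,q in D])
o=least_squares(f,[614,12,-.2,0],loss="soft_l1");print(o.x[:2],o.x[2],np.rad2deg(o.x[2]),o.x[3])
for (a,k,_,_),e in zip(D,f(o.x).reshape(-1,2)): print(a,k,e)
for k in P: print(k,W(o.x,k))
E
```

```text
[616.1   7.3] -0.2658010871208176 -15.229280482011951 0.8875319521383782
S scope [-1.   0.8]
T scope [-0.8  2.7]
S se [-1.7  0.3]
T se [-2.5 -1.2]
S fm [0.7 1. ]
T fm [-0.5  0.4]
S pl [1.1 0.5]
T pl [-0.6 -0.6]
S pr [ 0.3 -0.2]
T pr [-0.7 -0.6]
S prr [-0.1 -0.6]
S ye [-1.  -0.2]
T ye [0.  0.6]
S yg [1.3 0.9]
S re [-0.2 -0.3]
T re [ 2.5 -0.5]
S bl [1.8 1.2]
T bl [-0.3  1.1]
S blt [-0.4 -0.1]
T blt [-0.1 -0.5]
scope [616.1   7.3   0.9]
fm [565.9  20.9  85.9]
pl [596.2  82.7 130.9]
pr [560.7 -47.7 130.9]
prr [691.3 -13.2 130.9]
ye [653.   43.9  85.9]
yg [653.   43.9 128.9]
re [629.3 -43.   85.9]
bl [565.9  20.9  85.9]
blt [565.9  20.9 151.9]
se [623.8   5.2 165.9]
```

```bash
python3 -m handwheel '[{"twist":[0.173,0,0],"offset":[-14,0,0],"hand":0},{"twist":[0.173,0,0],"offset":[-14,0,0],"hand":0},{"twist":[0.173,0,0],"offset":[-14,0,0],"hand":0.3},{"twist":[0.173,0,0],"offset":[-14,0,0],"hand":0.6},{"twist":[0.173,0,0],"offset":[-14,0,0],"hand":0.6}]' 20
python3 -m handwheel '[{"twist":[0,0,0],"offset":[0,22.5,50.9],"hand":0.6},{"twist":[0,0,0],"offset":[0,22.5,50.9],"hand":0.6},{"twist":[0,0,0],"offset":[0,22.5,50.9],"hand":0.6},{"twist":[0,0,0],"offset":[0,22.5,50.9],"hand":0.6},{"twist":[0,0,0],"offset":[0,22.5,50.9],"hand":0.6},{"twist":[0,0,0],"offset":[0,0,0],"hand":0.6}]'
```

```text
clock: 2.33
position: [249.5, 518.0, 301.8]
orientation: [0.433, 0.559, -0.433, 0.559]
contact_force: [0.3, 1.1, -0.5]
finger_gap: 34.2
clock: 3.08
position: [425.3, 297.7, 301.3]
orientation: [0.433, 0.558, -0.433, 0.559]
contact_force: [0.1, 1.3, 0.0]
finger_gap: 33.7
```

```bash
python3 -m handwheel '[{"twist":[0,0,0],"offset":[0,22.3,50.2],"hand":0.6},{"twist":[0,0,0],"offset":[0,22.3,50.2],"hand":0.6},{"twist":[0,0,0],"offset":[0,22.3,50.2],"hand":0.6},{"twist":[0,0,0],"offset":[0,22.3,50.2],"hand":0.6},{"twist":[0,0,0],"offset":[0,22.3,50.2],"hand":0.6},{"twist":[0,0,0],"offset":[60,0,0],"hand":0.6},{"twist":[0,0,0],"offset":[60,0,0],"hand":0.6},{"twist":[0,0,0],"offset":[0,0,0],"hand":0.6}]'
python3 - <<'E'
from h import *
S=imaging.grab_frame("side");T=imaging.grab_frame("top")
save(S,"s3",(120,240,120,280)); save(T,"t3",(80,185,200,340))
print(bot.state()["position"])
E
```

```text
clock: 4.08
position: [590.4, 86.9, 176.5]
orientation: [0.429, 0.564, -0.434, 0.557]
contact_force: [-0.2, 0.2, 1.0]
finger_gap: 33.8
[595.55693528  87.06132663 182.73881959]
```

View pics/s3.png

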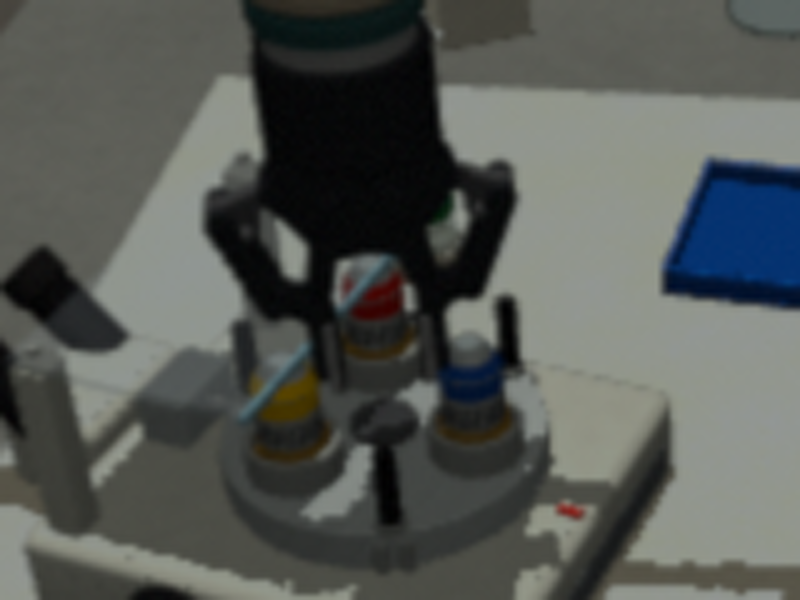

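View pics/t3.png

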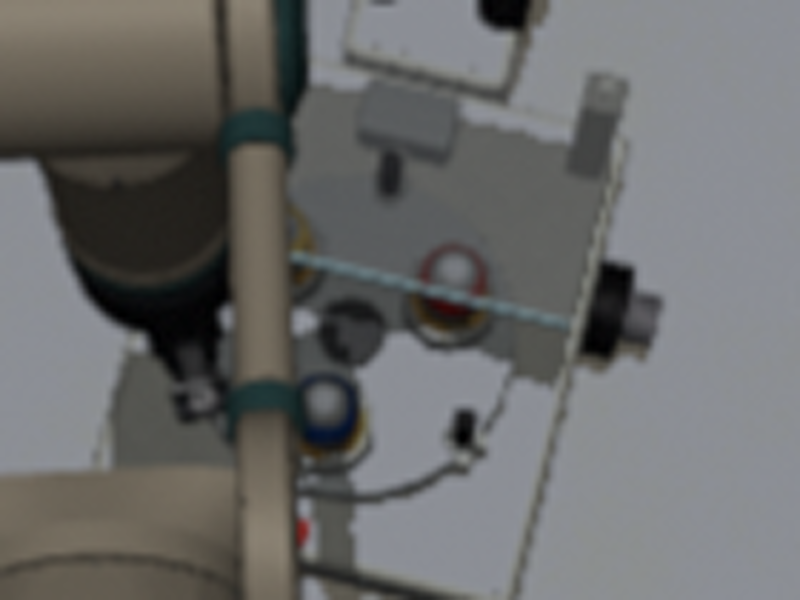

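```bash
python3 - <<'E'
from h import *
s=bot.state();print(s["position"],s["clock"],s["orientation"])
E
```

```text
[595.55693528  87.06132663 182.73881959] 4.175 [ 0.43207183  0.55975182 -0.43104479  0.56052852]
```

```bash
python3 -m handwheel '[{"twist":[-0.147,0,0],"offset":[0,0,0],"hand":0.7},{"twist":[-0.147,0,0],"offset":[0,0,0],"hand":0.7},{"twist":[-0.147,0,0],"offset":[0,0,0],"hand":0.7},{"twist":[0,0,0],"offset":[20,0,0],"hand":0.7},{"twist":[0,0,0],"offset":[0,0,0],"hand":0.7},{"twist":[0,0,0],"offset":[0,0,0],"hand":0.7}]'
python3 - <<'E'
from h import *
S=imaging.grab_frame("side")
s=bot.state();print(s["position"],s["orientation"],s["finger_gap"]);r=R.from_quat(s["orientation"]).as_matrix();print(np.rad2deg(np.arctan2(r[1,1],r[0,1])))
save(S,"s4",(120,240,120,280))
print(proj(S,s["position"]), proj(S,[596.2,82.7,130]))
E
```

```text
clock: 4.92
position: [596.2, 86.5, 163.9]
orientation: [0.3, 0.639, -0.298, 0.642]
contact_force: [-0.5, -0.3, 0.7]
finger_gap: 25.4
[596.00717881  86.45960897 163.58098153] [ 0.29946161  0.63961726 -0.29808727  0.64214989] 25.797564164077542
40.01116723920464
[200.50681833 194.84214189] [210.86793238 196.47646139]
```

View pics/s4.png

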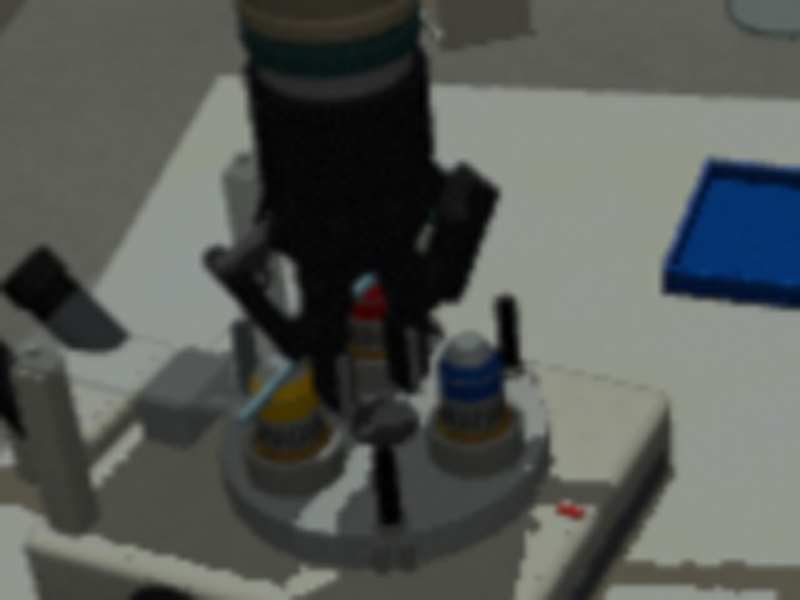

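```bash
python3 -m handwheel '[{"twist":[0,0,0],"offset":[0,-2.4,2.9],"hand":0.7},{"twist":[0,0,0],"offset":[15,0,0],"hand":0.7},{"twist":[0,0,0],"offset":[12,0,0],"hand":0.7},{"twist":[0,0,0],"offset":[11,0,0],"hand":0.7},{"twist":[0,0,0],"offset":[10,0,0],"hand":0.7},{"twist":[0,0,0],"offset":[0,0,0],"hand":0.7},{"twist":[0,0,0],"offset":[0,0,0],"hand":0.7}]'
python3 - <<'E'
from h import *
S=imaging.grab_frame("side")
s=bot.state();print(s["position"],s["contact_force"]);
save(S,"s5",(120,240,120,280))
E
```

```text
clock: 5.85
position: [595.0, 82.4, 113.5]
orientation: [0.299, 0.641, -0.299, 0.641]
contact_force: [-0.0, 0.1, 0.0]
finger_gap: 25.4
[595.06885036  82.40217397 113.70569205] [-0.74103523 -0.19918066  0.74154193]
```

View pics/s5.png

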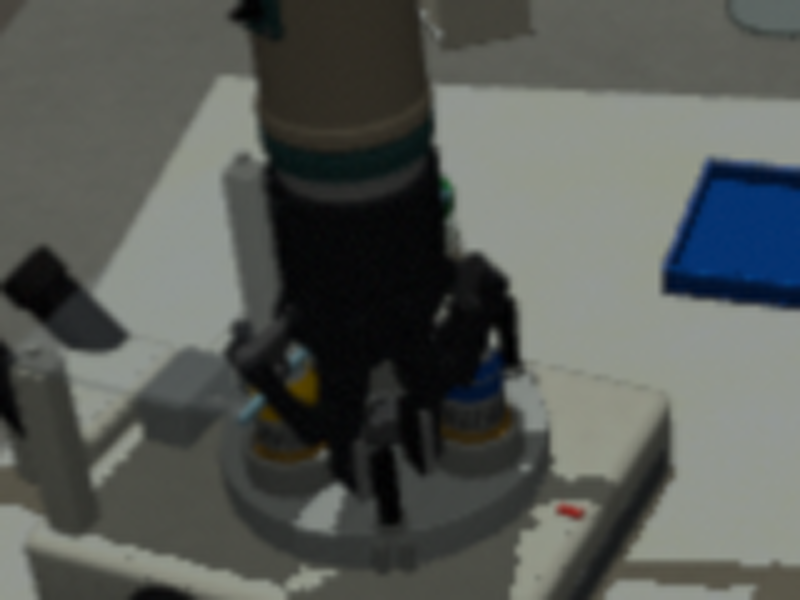

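```bash
cat > arc.py <<'E'
import sys
from h import *
def plan(a0,a1,y1,n,ax=(616.1,7.3),r=78):
    s=bot.state();m=R.from_quat(s["orientation"]).as_matrix();y=np.arctan2(m[1,1],m[0,1])
    p=s["position"][:2];print("pos",s["position"].round(1),"yaw",np.rad2deg(y).round(1),"F",s["contact_force"].round(1),"T",s["wrist_torque"].round(2),"gap",round(s["finger_gap"],1), "postang",np.rad2deg(np.arctan2(p[1]-ax[1],p[0]-ax[0])).round(1))
    dy=(np.deg2rad(y1)-y)/n
    for i in range(n):
        a=np.deg2rad(a0+(a1-a0)*(i+1)/n); q=np.array(ax)+r*np.array([np.cos(a),np.sin(a)])
        d=q-p; print("tw",round(-dy,4),"off",round(np.cos(y)*d[0]+np.sin(y)*d[1],1),round(np.sin(y)*d[0]-np.cos(y)*d[1],1)); p=q;y+=dy
if __name__=="__main__": plan(*map(float,sys.argv[1:4]),int(sys.argv[4]))
E
python3 -m handwheel '[{"twist":[0,0,0],"offset":[0,0,0],"hand":0.81},{"twist":[0,0,0],"offset":[0,0,0],"hand":0.81},{"twist":[0,0,0],"offset":[0,0,0],"hand":0.81}]' 30
python3 arc.py 104.8 136.8 58.7 7
```

```text
clock: 6.28
position: [594.7, 82.4, 113.5]
orientation: [0.299, 0.641, -0.299, 0.641]
contact_force: [-0.8, 0.2, 0.4]
finger_gap: 15.9
pos [594.7  82.4 113.5] yaw 40.0 F [-0.8  0.2  0.4] T [0.01 0.02 0.  ] gap 15.9 postang 105.9
tw -0.0466 off -4.4 -1.7
tw -0.0466 off -5.8 -2.2
tw -0.0466 off -5.9 -2.0
tw -0.0466 off -5.9 -1.8
tw -0.0466 off -6.0 -1.6
tw -0.0466 off -6.1 -1.4
tw -0.0466 off -6.1 -1.2
```

```bash
python3 -m handwheel '[{"twist":[-0.047,0,0],"offset":[0,-4.4,-1.7],"hand":0.81},{"twist":[-0.047,0,0],"offset":[0,-5.8,-2.2],"hand":0.81},{"twist":[-0.047,0,0],"offset":[0,-5.9,-2.0],"hand":0.81},{"twist":[-0.047,0,0],"offset":[0,-5.9,-1.8],"hand":0.81},{"twist":[-0.047,0,0],"offset":[0,-6.0,-1.6],"hand":0.81},{"twist":[-0.047,0,0],"offset":[0,-6.1,-1.4],"hand":0.81},{"twist":[-0.047,0,0],"offset":[0,-6.1,-1.2],"hand":0.81},{"twist":[0,0,0],"offset":[0,0,0],"hand":0.81}]'
python3 arc.py 136.8 168 77 6
python3 - <<'E'
from h import *
save(imaging.grab_frame("side"),"s6",(120,240,120,280))
E
```

```text
clock: 7.28
position: [559.2, 60.3, 113.4]
orientation: [0.19, 0.681, -0.19, 0.681]
contact_force: [0.8, 0.2, 0.1]
finger_gap: 16.2
pos [559.2  60.3 113.4] yaw 58.8 F [0.8 0.2 0.1] T [-0.02  0.01  0.03] gap 16.2 postang 137.0
tw -0.0529 off -6.6 -1.3
tw -0.0529 off -7.0 -0.9
tw -0.0529 off -7.0 -0.6
tw -0.0529 off -7.1 -0.4
tw -0.0529 off -7.1 -0.1
tw -0.0529 off -7.1 0.2
```

View pics/s6.png

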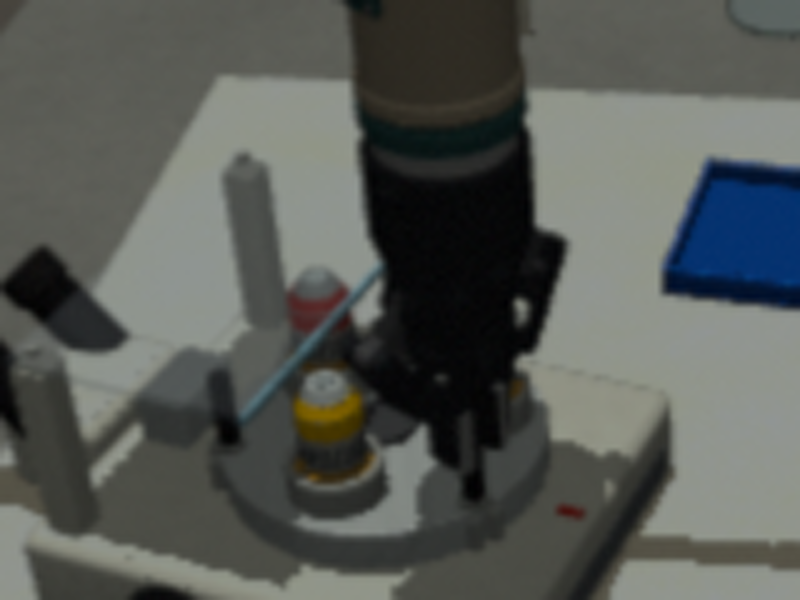

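The turret is turning. The yellow objective is at crop (330,430), coming round, and the post at (470,470) is still between the fingers.

```bash
python3 -m handwheel '[{"twist":[-0.053,0,0],"offset":[0,-6.6,-1.3],"hand":0.81},{"twist":[-0.053,0,0],"offset":[0,-7.0,-0.9],"hand":0.81},{"twist":[-0.053,0,0],"offset":[0,-7.0,-0.6],"hand":0.81},{"twist":[-0.053,0,0],"offset":[0,-7.1,-0.4],"hand":0.81},{"twist":[-0.053,0,0],"offset":[0,-7.1,-0.1],"hand":0.81},{"twist":[-0.053,0,0],"offset":[0,-7.1,0.2],"hand":0.81},{"twist":[0,0,0],"offset":[0,0,0],"hand":0.81}]'
python3 arc.py 168 202 95 7
```

```text
clock: 8.2
position: [540.3, 23.3, 113.3]
orientation: [0.08, 0.702, -0.08, 0.703]
contact_force: [0.6, -0.2, -0.4]
finger_gap: 15.8
pos [540.3  23.3 113.3] yaw 77.0 F [ 0.6 -0.2 -0.4] T [-0.04  0.02  0.02] gap 15.8 postang 168.0
tw -0.045 off -6.5 -0.1
tw -0.045 off -6.6 0.7
tw -0.045 off -6.5 0.9
tw -0.045 off -6.5 1.2
tw -0.045 off -6.5 1.4
tw -0.045 off -6.4 1.7
tw -0.045 off -6.3 1.9
```

```bash
python3 -m handwheel '[{"twist":[-0.045,0,0],"offset":[0,-6.5,-0.1],"hand":0.81},{"twist":[-0.045,0,0],"offset":[0,-6.6,0.7],"hand":0.81},{"twist":[-0.045,0,0],"offset":[0,-6.5,0.9],"hand":0.81},{"twist":[-0.045,0,0],"offset":[0,-6.5,1.2],"hand":0.81},{"twist":[-0.045,0,0],"offset":[0,-6.5,1.4],"hand":0.81},{"twist":[-0.045,0,0],"offset":[0,-6.4,1.7],"hand":0.81},{"twist":[-0.045,0,0],"offset":[0,-6.3,1.9],"hand":0.81},{"twist":[0,0,0],"offset":[0,0,0],"hand":0.81}]'
python3 arc.py 202 227 110 6
python3 - <<'E'
from h import *
save(imaging.grab_frame("side"),"s7",(120,240,120,280))
E
```

```text
clock: 9.2
position: [544.1, -21.8, 113.3]
orientation: [-0.031, 0.706, 0.031, 0.707]
contact_force: [-0.5, -0.4, 0.0]
finger_gap: 16.4
pos [544.1 -21.8 113.3] yaw 95.0 F [-0.5 -0.4  0. ] T [-0.03 -0.02 -0.04] gap 16.4 postang -158.0
tw -0.0436 off -5.4 1.5
tw -0.0436 off -5.3 2.0
tw -0.0436 off -5.2 2.2
tw -0.0436 off -5.2 2.3
tw -0.0436 off -5.1 2.5
tw -0.0436 off -5.0 2.6
```

View pics/s7.png

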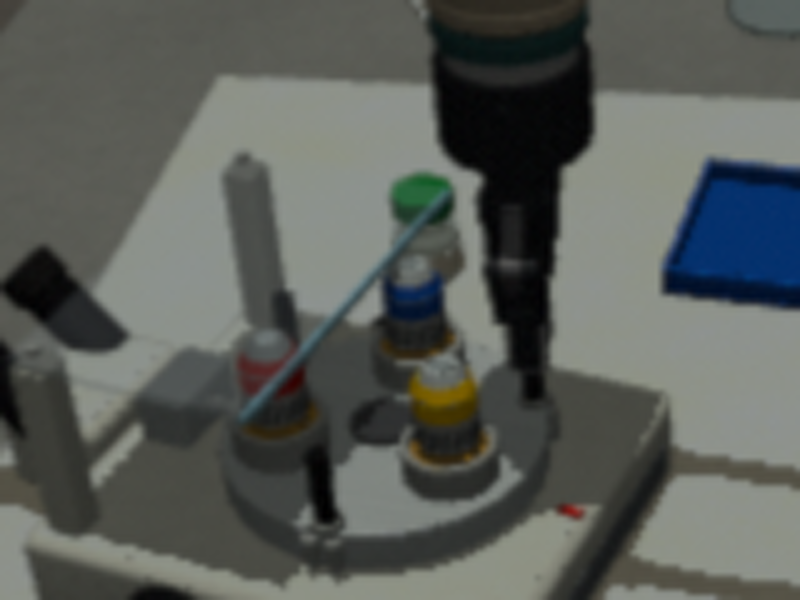

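```bash
python3 -m handwheel '[{"twist":[-0.044,0,0],"offset":[0,-5.4,1.5],"hand":0.81},{"twist":[-0.044,0,0],"offset":[0,-5.3,2.0],"hand":0.81},{"twist":[-0.044,0,0],"offset":[0,-5.2,2.2],"hand":0.81},{"twist":[-0.044,0,0],"offset":[0,-5.2,2.3],"hand":0.81},{"twist":[-0.044,0,0],"offset":[0,-5.1,2.5],"hand":0.81},{"twist":[-0.044,0,0],"offset":[0,-4.5,2.4],"hand":0.81},{"twist":[0,0,0],"offset":[0,0,0],"hand":0.81},{"twist":[0,0,0],"offset":[0,0,0],"hand":0.7}]'
python3 arc.py 226 228 110 1
python3 - <<'E'
from h import *
save(imaging.grab_frame("side"),"s8",(120,240,120,280))
E
```

```text
clock: 10.25
position: [562.5, -49.0, 113.4]
orientation: [-0.124, 0.696, 0.124, 0.696]
contact_force: [-0.2, 0.5, -0.3]
finger_gap: 25.8
pos [562.5 -49.  113.4] yaw 110.2 F [-0.2  0.5 -0.3] T [-0.01  0.01 -0.03] gap 25.8 postang -133.6
tw 0.0034 off -2.0 0.7
```

View pics/s8.png

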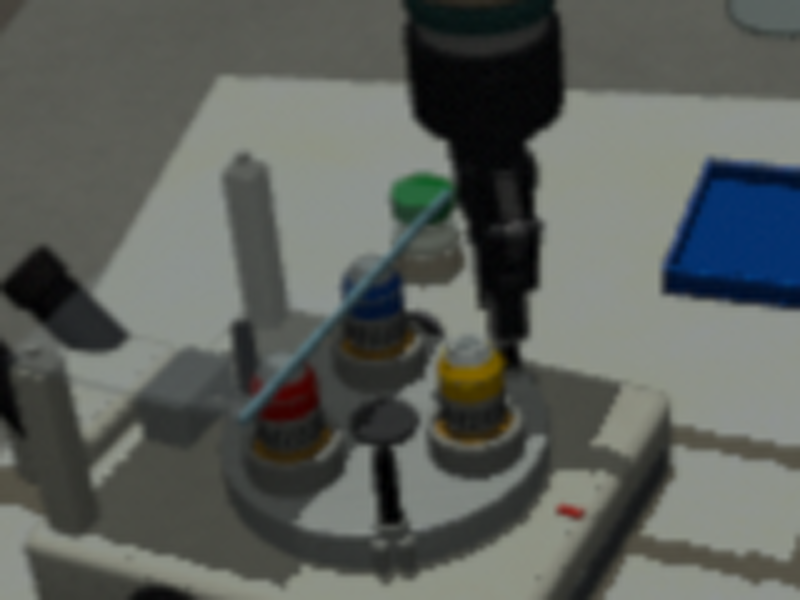

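```bash
python3 -m handwheel '[{"twist":[0,0,0],"offset":[-20,0,0],"hand":0.7},{"twist":[0,0,0],"offset":[-30,0,0],"hand":0.7},{"twist":[0.183,0,0],"offset":[-30,0,0],"hand":0.5},{"twist":[0.183,0,0],"offset":[-20,0,0],"hand":0.4},{"twist":[0.183,0,0],"offset":[0,0,0],"hand":0.4},{"twist":[0.183,0,0],"offset":[0,0,0],"hand":0.4},{"twist":[0.183,0,0],"offset":[0,0,0],"hand":0.4},{"twist":[0.183,0,0],"offset":[0,0,0],"hand":0.4}]'
python3 -m handwheel '[{"twist":[0.183,0,0],"offset":[0,0,0],"hand":0.4},{"twist":[0.183,0,0],"offset":[0,0,0],"hand":0.4},{"twist":[0.183,0,0],"offset":[0,0,0],"hand":0.4},{"twist":[0.183,0,0],"offset":[0,0,0],"hand":0.4},{"twist":[0.183,0,0],"offset":[0,0,0],"hand":0.4},{"twist":[0.183,0,0],"offset":[0,0,0],"hand":0.4},{"twist":[0.183,0,0],"offset":[0,0,0],"hand":0.4},{"twist":[0,0,0],"offset":[0,0,0],"hand":0.4}]'
cat > m.py <<'E'
import sys
from h import *
np.set_printoptions(precision=2,suppress=True)
def st(g=None):
    s=bot.state();m=R.from_quat(s["orientation"]).as_matrix();y=np.arctan2(m[1,1],m[0,1])
    print("t",round(s["clock"],2),"pos",s["position"],"yaw",round(np.rad2deg(y),1),"tilt",m[:2,0],"F",s["contact_force"],"T",s["wrist_torque"],"gap",round(s["finger_gap"],1),"q6",round(s["q"][5],2))
    if g is not None:
        d=m.T@(np.array(g)-s["position"]);print("tool delta",d)
if __name__=="__main__": st(list(map(float,sys.argv[1:])) if len(sys.argv)>1 else None)
E
python3 m.py 566 21 190
python3 - <<'E'
from h import *
S=imaging.grab_frame("side");T=imaging.grab_frame("top")
save(S,"s9",(120,240,120,280)); save(T,"t9",(80,185,200,340))
for n in ["front_mark","objective_yellow","yellow_grip","objective_red","objective_blue","post_left","post_right"]:
    a=finder.tip_of(n,S)[:2];b=finder.tip_of(n,T)[:2]
    print(n,[(np.array(x["pixel"]).round(1),round(x["p"],2)) for x in a],[(np.array(x["pixel"]).round(1),round(x["p"],2)) for x in b])
    if a and b: print("    ",*tri(S,a[0]["pixel"],T,b[0]["pixel"]))
E
```

```text
clock: 11.3
position: [562.4, -49.1, 213.4]
orientation: [0.26, 0.657, -0.26, 0.658]
contact_force: [-0.2, -0.3, 0.3]
finger_gap: 51.4
clock: 12.3
position: [562.3, -49.1, 213.3]
orientation: [0.6, 0.375, -0.599, 0.375]
contact_force: [0.1, 0.3, -0.5]
finger_gap: 51.1
t 12.3 pos [562.31 -49.1  213.34] yaw -26.0 tilt [ 0. -0.] F [ 0.13  0.35 -0.52] T [0.02 0.03 0.07] gap 51.1 q6 0.24
tool delta [ 23.33 -27.4  -64.63]
front_mark [(array([212.9, 213.5]), 0.81), (array([212.4, 177.5]), 0.3)] [(array([157.4, 255.4]), 0.91)]
     [564.63011507  25.66690264  78.54537657] 10.485391396680832
objective_yellow [(array([210.1, 213.2]), 0.69), (array([177.7, 192.7]), 0.44)] [(array([152.1, 256.4]), 0.43), (array([143.5, 234.8]), 0.42)]
     [572.0801657   21.98519138  85.64396726] 2.4842271598498047
yellow_grip [(array([194.9, 214.9]), 0.52)] [(array([148.7, 255.3]), 0.55)]
     [567.00274038  24.19251665 136.35974425] 8.713932027988447
objective_red [(array([212.3, 178.9]), 0.71)] [(array([123.9, 249.5]), 0.6), (array([128.9, 260.4]), 0.35)]
     [655.78811408  40.49311869  87.42477396] 3.131201281973505
objective_blue [(array([192.8, 194.3]), 0.5)] [(array([142.4, 259.2]), 0.74)]
     [603.97698414  14.58408094 129.13750897] 25.273509742180767
post_left [(array([179.4, 220.6]), 0.82)] [(array([157.6, 281.7]), 0.91)]
     [553.7777004  -48.202876   130.66572192] 15.122223697273597
post_right [] [(array([128.6, 262.7]), 0.73)]
```

View pics/s9.png

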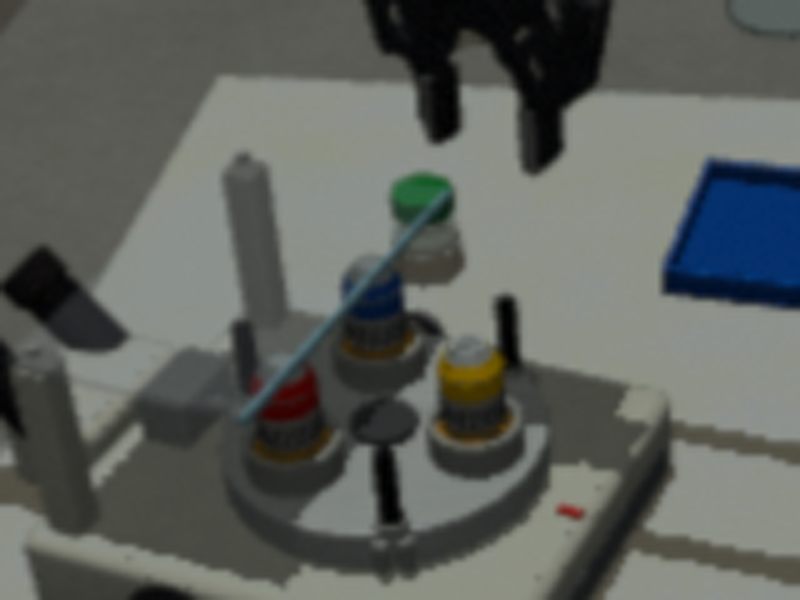

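View pics/t9.png

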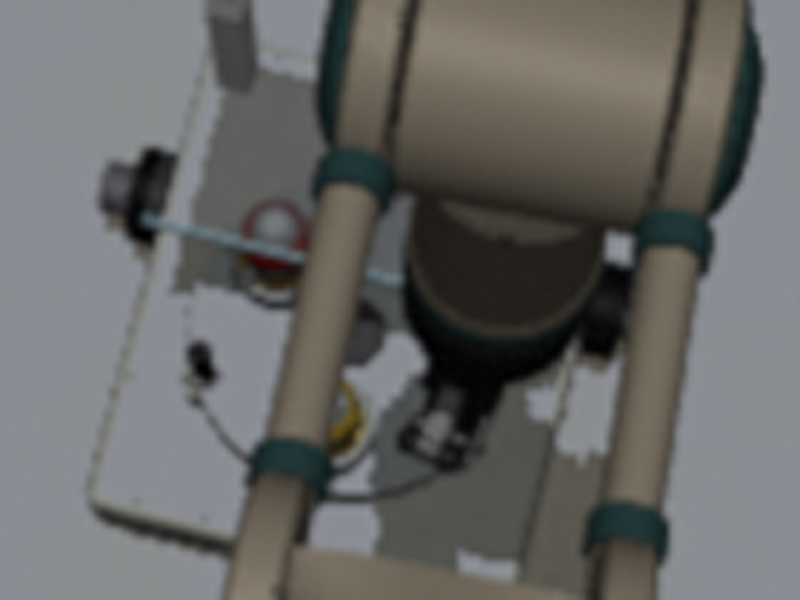

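```bash
python3 -m handwheel '[{"twist":[0.154,0,0],"offset":[0,0,0],"hand":0.4},{"twist":[0.154,0,0],"offset":[0,0,0],"hand":0.4},{"twist":[0.154,0,0],"offset":[0,0,0],"hand":0.4},{"twist":[0.154,0,0],"offset":[0,0,0],"hand":0.4},{"twist":[0.154,0,0],"offset":[0,0,0],"hand":0.4},{"twist":[0,0,0],"offset":[0,-32.3,-13.7],"hand":0.4},{"twist":[0,0,0],"offset":[0,-32.3,-13.7],"hand":0.4},{"twist":[0,0,0],"offset":[30,0,0],"hand":0.4}]'
python3 -m handwheel '[{"twist":[0,0,0],"offset":[0,0,0],"hand":0.4},{"twist":[0,0,0],"offset":[0,0,0],"hand":0.4}]'
python3 m.py 566 21 170
python3 - <<'E'
from h import *
S=imaging.grab_frame("side");T=imaging.grab_frame("top")
save(S,"s10",(120,240,120,280)); save(T,"t10",(80,185,200,340))
print(proj(S,[566,21,152]))
E
```

```text
clock: 14.1
position: [568.0, 23.2, 185.3]
orientation: [0.699, 0.122, -0.694, 0.123]
contact_force: [0.1, -0.9, -0.2]
finger_gap: 51.2
clock: 14.35
position: [566.5, 20.8, 183.9]
orientation: [0.697, 0.121, -0.696, 0.122]
contact_force: [-0.7, -0.3, 0.8]
finger_gap: 51.2
t 14.35 pos [566.46  20.79 183.94] yaw -70.2 tilt [ 0. -0.] F [-0.66 -0.33  0.81] T [ 0.02 -0.03 -0.02] gap 51.2 q6 1.14
tool delta [13.94 -0.36  0.37]
[188.61515048 213.35160951]
```

View pics/s10.png

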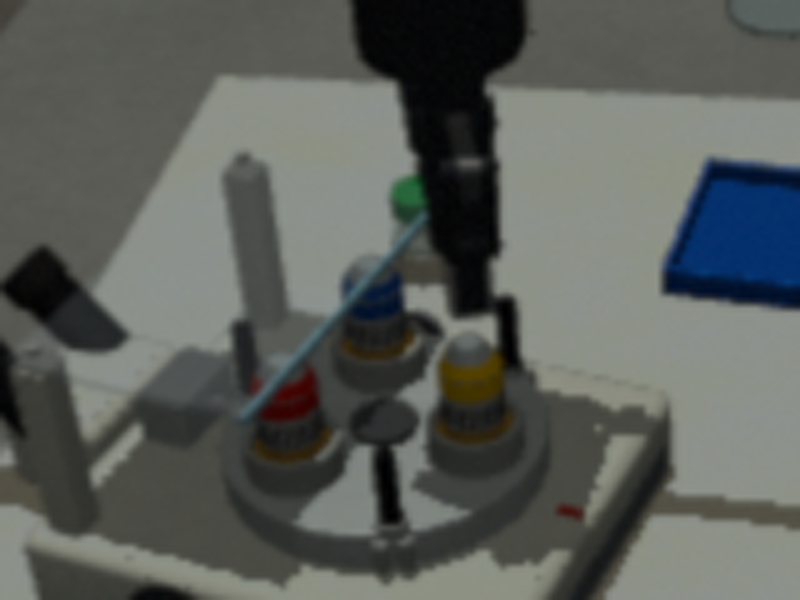

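View pics/t10.png

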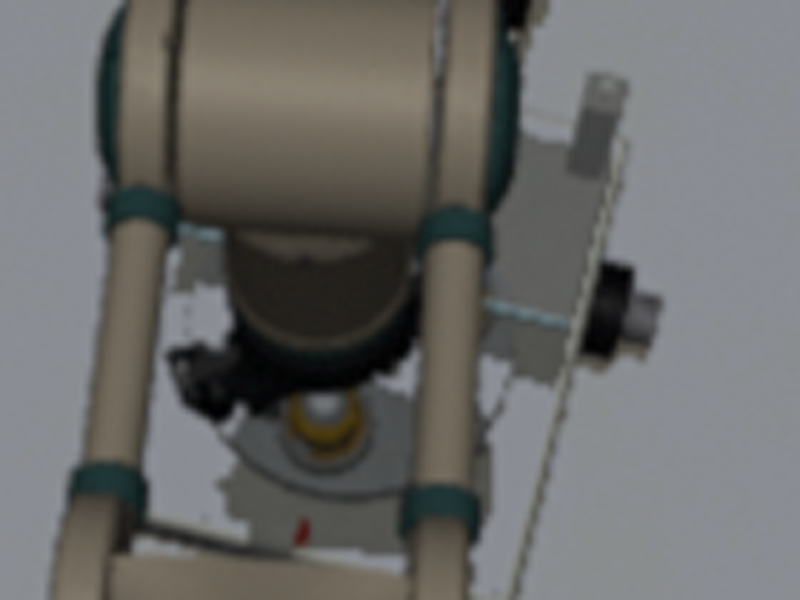

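```bash
python3 -m handwheel '[{"twist":[0,0,0],"offset":[20,0,0],"hand":0.4},{"twist":[0,0,0],"offset":[15,0,0],"hand":0.4},{"twist":[0,0,0],"offset":[13,0,0],"hand":0.4},{"twist":[0,0,0],"offset":[13,0,0],"hand":0.4},{"twist":[0,0,0],"offset":[13,0,0],"hand":0.4},{"twist":[0,0,0],"offset":[0,0,0],"hand":0.4},{"twist":[0,0,0],"offset":[0,0,0],"hand":0.4}]'
python3 m.py 566 21 109
python3 - <<'E'
from h import *
S=imaging.grab_frame("side");T=imaging.grab_frame("top")
save(S,"s11",(140,240,140,273)); save(T,"t11",(110,180,215,308))
E
```

```text
clock: 15.32
position: [566.4, 21.1, 109.5]
orientation: [0.697, 0.122, -0.696, 0.122]
contact_force: [-0.1, -0.3, 0.3]
finger_gap: 51.3
t 15.32 pos [566.37  21.1  109.51] yaw -70.2 tilt [0. 0.] F [-0.11 -0.33  0.29] T [-0.05  0.05  0.  ] gap 51.3 q6 1.14
tool delta [ 0.51 -0.03  0.38]
```

View pics/s11.png

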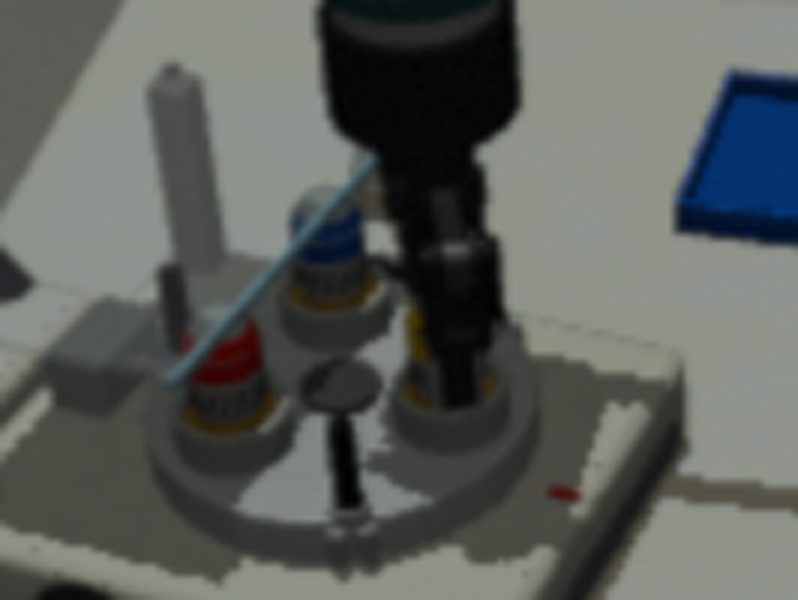

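View pics/t11.png

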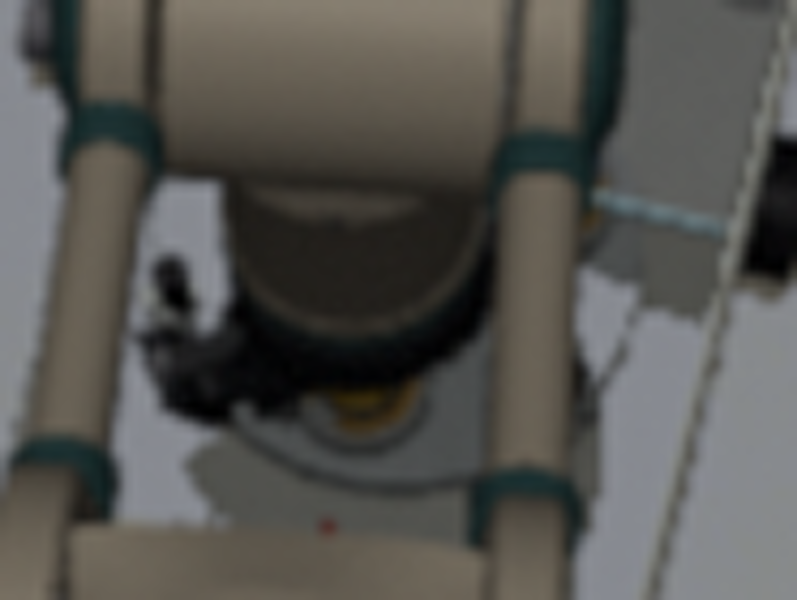

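```bash
python3 -m handwheel '[{"twist":[0,0,0],"offset":[0,0,0],"hand":0.6},{"twist":[0,0,0],"offset":[0,0,0],"hand":0.8},{"twist":[0,0,0],"offset":[0,0,0],"hand":0.8},{"twist":[0,0,0],"offset":[0,0,0],"hand":0.8},{"twist":[0,0,0],"offset":[0,0,0],"hand":0.8}]' 20
python3 m.py
```

```text
clock: 16.05
position: [566.3, 21.2, 109.8]
orientation: [0.697, 0.122, -0.696, 0.122]
contact_force: [-0.3, 1.2, 5.2]
finger_gap: 31.3
t 16.05 pos [566.33  21.16 109.81] yaw -70.2 tilt [0. 0.] F [-0.3   1.17  5.15] T [ 0.08  0.1  -0.03] gap 31.3 q6 1.14
```

```bash
python3 -m handwheel '[{"twist":[-0.08,0,0],"offset":[0,0,0],"hand":0.8},{"twist":[-0.14,0,0],"offset":[0,0,0],"hand":0.8},{"twist":[-0.14,0,0],"offset":[0,0,0],"hand":0.8},{"twist":[-0.14,0,0],"offset":[0,0,0],"hand":0.8},{"twist":[-0.14,0,0],"offset":[0,0,0],"hand":0.8}]'
python3 m.py
python3 - <<'E'
from h import *
save(imaging.grab_frame("side"),"s12",(140,240,140,273))
E
```

```text
clock: 16.68
position: [566.3, 20.6, 109.8]
orientation: [0.622, 0.336, -0.622, 0.336]
contact_force: [-1.4, 0.6, 5.6]
finger_gap: 31.6
t 16.68 pos [566.29  20.59 109.83] yaw -33.2 tilt [ 0. -0.] F [-1.43  0.64  5.56] T [-0.18  0.08 -0.08] gap 31.6 q6 0.49
```

View pics/s12.png

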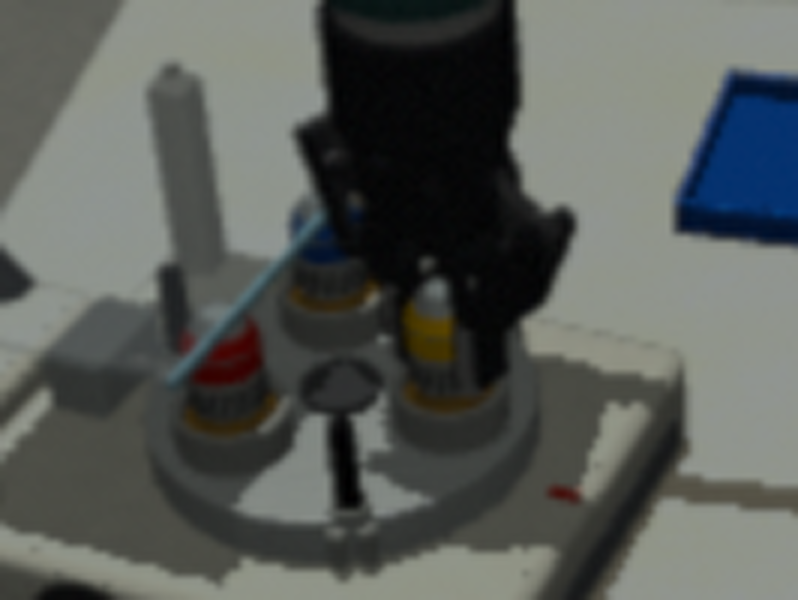

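```bash
python3 -m handwheel '[{"twist":[-0.14,0,0],"offset":[0,0,0],"hand":0.8},{"twist":[-0.14,0,0],"offset":[0,0,0],"hand":0.8},{"twist":[-0.14,0,0],"offset":[0,0,0],"hand":0.8},{"twist":[-0.14,0,0],"offset":[0,0,0],"hand":0.8},{"twist":[-0.14,0,0],"offset":[0,0,0],"hand":0.8},{"twist":[-0.14,0,0],"offset":[0,0,0],"hand":0.8},{"twist":[-0.14,0,0],"offset":[0,0,0],"hand":0.8}]'
python3 m.py
python3 -m handwheel '[{"twist":[-0.07,0,0],"offset":[0,0,0],"hand":0.8},{"twist":[-0.03,0,0],"offset":[0,0,0],"hand":0.8}]'
python3 m.py
```

```text
clock: 17.6
position: [566.7, 20.9, 109.8]
orientation: [0.391, 0.589, -0.391, 0.59]
contact_force: [0.1, 0.0, 5.4]
finger_gap: 31.3
t 17.6 pos [566.74  20.87 109.83] yaw 22.9 tilt [ 0. -0.] F [0.13 0.04 5.36] T [ 0.04 -0.08 -0.03] gap 31.3 q6 -0.49
clock: 17.85
position: [566.8, 20.9, 109.8]
orientation: [0.362, 0.607, -0.362, 0.608]
contact_force: [0.3, 0.1, 4.7]
finger_gap: 31.2
t 17.85 pos [566.76  20.92 109.83] yaw 28.4 tilt [ 0. -0.] F [0.34 0.14 4.65] T [ 0.02 -0.14 -0.03] gap 31.2 q6 -0.58
```

```bash
for i in 1; do python3 -m handwheel '[{"twist":[-0.06,0,0],"offset":[0,0,0],"hand":0.8},{"twist":[-0.05,0,0],"offset":[0,0,0],"hand":0.8}]' >/dev/null; python3 m.py; done
python3 -m handwheel '[{"twist":[-0.05,0,0],"offset":[0,0,0],"hand":0.8},{"twist":[-0.03,0,0],"offset":[0,0,0],"hand":0.8}]' >/dev/null; python3 m.py
```

```text
t 18.1 pos [566.74  20.89 109.82] yaw 34.7 tilt [ 0. -0.] F [-0.07 -0.45  4.71] T [ 0.02 -0.1  -0.04] gap 31.1 q6 -0.69
t 18.35 pos [566.71  20.9  109.8 ] yaw 39.3 tilt [ 0. -0.] F [0.58 0.47 5.71] T [-0.06 -0.03 -0.07] gap 31.7 q6 -0.77
```

```bash
python3 -m handwheel '[{"twist":[-0.05,0,0],"offset":[0,0,0],"hand":0.8},{"twist":[-0.03,0,0],"offset":[0,0,0],"hand":0.8}]' >/dev/null; python3 m.py
```

```text
t 18.6 pos [566.7   20.91 109.82] yaw 43.9 tilt [ 0. -0.] F [-0.9  -0.03  4.72] T [-0.06 -0.05 -0.08] gap 31.4 q6 -0.85
```

```bash
python3 -m handwheel '[{"twist":[-0.05,0,0],"offset":[0,0,0],"hand":0.8},{"twist":[-0.03,0,0],"offset":[0,0,0],"hand":0.8}]' >/dev/null; python3 m.py
```

```text
t 18.85 pos [566.7   20.93 109.83] yaw 48.4 tilt [ 0. -0.] F [-0.72 -0.37  5.22] T [-0.08 -0.04 -0.05] gap 31.4 q6 -0.93
```

```bash
python3 -m handwheel '[{"twist":[-0.04,0,0],"offset":[0,0,0],"hand":0.8},{"twist":[-0.03,0,0],"offset":[0,0,0],"hand":0.8}]' >/dev/null; python3 m.py
```

```text
t 19.1 pos [566.67  20.91 109.84] yaw 52.4 tilt [ 0. -0.] F [ 0.05 -0.95  5.25] T [-0.02  0.03 -0.02] gap 31.4 q6 -1.0
```

```bash
python3 -m handwheel '[{"twist":[-0.04,0,0],"offset":[0,0,0],"hand":0.8},{"twist":[-0.03,0,0],"offset":[0,0,0],"hand":0.8}]' >/dev/null; python3 m.py
```

```text
t 19.35 pos [566.6   20.92 109.79] yaw 56.5 tilt [ 0. -0.] F [-0.09  0.17  6.13] T [ 0.03 -0.   -0.13] gap 31.5 q6 -1.07
```

```bash
python3 -m handwheel '[{"twist":[-0.03,0,0],"offset":[0,0,0],"hand":0.8}]' >/dev/null; python3 m.py
```

```text
t 19.48 pos [566.62  20.92 109.8 ] yaw 58.2 tilt [ 0. -0.] F [-0.41 -0.94  5.78] T [-0.01 -0.01 -0.05] gap 31.8 q6 -1.1
```

```bash
python3 m.py; python3 -m handwheel '[{"twist":[0,0,0],"offset":[0,0,0],"hand":0.8}]' >/dev/null; python3 m.py
```

```text
t 19.48 pos [566.62  20.92 109.8 ] yaw 58.2 tilt [ 0. -0.] F [-0.41 -0.94  5.78] T [-0.01 -0.01 -0.05] gap 31.8 q6 -1.1
t 19.6 pos [566.65  20.91 109.81] yaw 58.1 tilt [ 0. -0.] F [ 0.42 -0.53  5.58] T [-0.02 -0.07  0.03] gap 32.0 q6 -1.1
```

```bash
python3 -m handwheel '[{"twist":[-0.04,0,0],"offset":[0,0,0],"hand":0.8},{"twist":[-0.03,0,0],"offset":[0,0,0],"hand":0.8}]' >/dev/null; python3 m.py
```

```text
t 19.85 pos [566.62  20.91 109.82] yaw 62.2 tilt [ 0. -0.] F [0.29 0.39 5.47] T [ 0.03 -0.01 -0.04] gap 31.7 q6 -1.17
```

```bash
python3 -m handwheel '[{"twist":[-0.04,0,0],"offset":[0,0,0],"hand":0.8},{"twist":[0,0,0],"offset":[0,0,0],"hand":0.8}]' >/dev/null; python3 m.py
```

```text
t 20.1 pos [566.72  21.13 109.8 ] yaw 64.4 tilt [0. 0.] F [-0.21  0.99  5.72] T [ 0.1  -0.09 -0.04] gap 31.1 q6 -1.21
```

```bash
python3 -m handwheel '[{"twist":[-0.04,0,0],"offset":[0,0,0],"hand":0.8},{"twist":[0,0,0],"offset":[0,0,0],"hand":0.8}]' >/dev/null; python3 m.py
```

```text
t 20.35 pos [566.74  21.12 109.82] yaw 66.7 tilt [0. 0.] F [-0.24  0.44  6.02] T [ 0.03 -0.03 -0.29] gap 31.3 q6 -1.25
```

```bash
python3 -m handwheel '[{"twist":[0,0,0],"offset":[0,0,0],"hand":0.8}]' >/dev/null; python3 m.py;python3 -m handwheel '[{"twist":[0,0,0],"offset":[0,0,0],"hand":0.8}]' >/dev/null; python3 m.py
```

```text
t 20.48 pos [566.7   21.14 109.82] yaw 66.7 tilt [0. 0.] F [ 0.5  -0.54  5.36] T [ 0.08 -0.04 -0.33] gap 31.3 q6 -1.25
t 20.6 pos [566.7   21.14 109.8 ] yaw 66.7 tilt [0. 0.] F [0.23 0.34 4.98] T [ 0.05 -0.05 -0.27] gap 31.7 q6 -1.25
```

```bash
python3 -m handwheel '[{"twist":[0.025,0,0],"offset":[0,0,0],"hand":0.8},{"twist":[0,0,0],"offset":[-1,0,0],"hand":0.85},{"twist":[0,0,0],"offset":[-2,0,0],"hand":0.85},{"twist":[0,0,0],"offset":[-2,0,0],"hand":0.85},{"twist":[0,0,0],"offset":[0,0,0],"hand":0.85}]' 35 >/dev/null; python3 m.py
```

```text
t 21.23 pos [565.56  21.81 113.86] yaw 65.3 tilt [-0.  0.] F [ 0.87  3.96 -4.42] T [ 0.66 -0.38 -0.14] gap 30.7 q6 -1.23
```

```bash
python3 -m handwheel '[{"twist":[0,0,0],"offset":[-1.5,0,0],"hand":0.85},{"twist":[0,0,0],"offset":[-1.5,0,0],"hand":0.85},{"twist":[0,0,0],"offset":[0,0,0],"hand":0.85}]' >/dev/null; python3 m.py
```

```text
t 21.6 pos [565.78  21.56 117.53] yaw 65.3 tilt [-0.  0.] F [ 1.38  5.34 -3.93] T [ 0.88 -0.24 -0.15] gap 30.9 q6 -1.23
```

```bash
python3 -m handwheel '[{"twist":[0,0,0],"offset":[-3,0,0],"hand":0.85},{"twist":[0,0,0],"offset":[-4,0,0],"hand":0.85},{"twist":[0,0,0],"offset":[-4,0,0],"hand":0.85},{"twist":[0,0,0],"offset":[-4,0,0],"hand":0.85},{"twist":[0,0,0],"offset":[0,0,0],"hand":0.85}]' >/dev/null; python3 m.py
python3 - <<'E'
from h import *
save(imaging.grab_frame("side"),"s13",(140,240,140,273))
E
```

```text
t 22.23 pos [566.3   20.49 133.1 ] yaw 65.3 tilt [ 0. -0.] F [ 0.41 -0.23 -1.55] T [-0.01 -0.02  0.03] gap 30.9 q6 -1.23
```

View pics/s13.png

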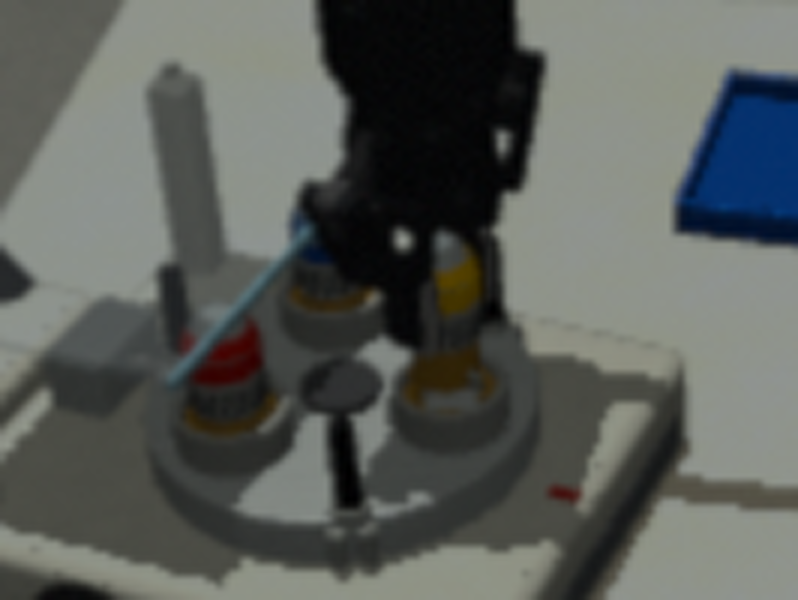

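```bash
python3 -m handwheel '[{"twist":[0,0,0],"offset":[-15,0,0],"hand":0.85},{"twist":[0,0,0],"offset":[-25,0,0],"hand":0.85},{"twist":[0,0,0],"offset":[-30,0,0],"hand":0.85},{"twist":[0,0,0],"offset":[-20,0,0],"hand":0.85},{"twist":[0,0,0],"offset":[0,-30,1.3],"hand":0.85},{"twist":[0,0,0],"offset":[0,-40,1.8],"hand":0.85},{"twist":[0,0,0],"offset":[0,-40,1.8],"hand":0.85},{"twist":[0,0,0],"offset":[0,-40,1.8],"hand":0.85}]' >/dev/null
python3 -m handwheel '[{"twist":[0,0,0],"offset":[0,-40,1.8],"hand":0.85},{"twist":[0,0,0],"offset":[0,-40,1.8],"hand":0.85},{"twist":[0,0,0],"offset":[0,-40,1.8],"hand":0.85},{"twist":[0,0,0],"offset":[0,-40,1.8],"hand":0.85},{"twist":[0,0,0],"offset":[0,-25,1],"hand":0.85},{"twist":[0,0,0],"offset":[0,-10,0],"hand":0.85},{"twist":[0,0,0],"offset":[0,0,0],"hand":0.85},{"twist":[0,0,0],"offset":[0,0,0],"hand":0.85}]' >/dev/null
python3 m.py 433 -305 200
python3 - <<'E'
from h import *
S=imaging.grab_frame("side");T=imaging.grab_frame("top")
save(S,"s14",(80,240,120,330)); save(T,"t14",(100,250,200,400))
for n in ["tray","objective_yellow","yellow_grip"]:
    a=finder.tip_of(n,S)[:3];b=finder.tip_of(n,T)[:3]
    print(n,[(np.array(x["pixel"]).round(1),round(x["p"],2)) for x in a],[(np.array(x["pixel"]).round(1),round(x["p"],2)) for x in b])
    for x in a:
        for y in b: print("    ",*tri(S,x["pixel"],T,y["pixel"]))
E
```

```text
t 24.27 pos [ 435.81 -297.61  222.46] yaw 65.4 tilt [0. 0.] F [-0.64  0.9  -2.68] T [0.   0.01 0.  ] gap 31.2 q6 -1.87
tool delta [22.46 -7.91  0.52]
tray [(array([168. , 275.7]), 0.93), (array([167.1, 357.1]), 0.83), (array([332.1, 231. ]), 0.73)] [(array([203.3, 368.9]), 0.89)]
     [ 429.58537589 -320.40418041   -2.31300774] 6.673388334551516
     [ 301.36164156 -257.12371273   97.33770661] 238.68831444893289
     [  633.16922506  -683.57520227 -1439.37208258] 131.9726052746788
objective_yellow [(array([117.5, 276. ]), 0.52)] [(array([203.5, 365. ]), 0.27)]
     [ 418.64874004 -255.59759225  210.76391903] 27.16832523168594
yellow_grip [(array([ 99.2, 276.6]), 0.48), (array([178.8, 189.4]), 0.28)] []
```

View pics/s14.png

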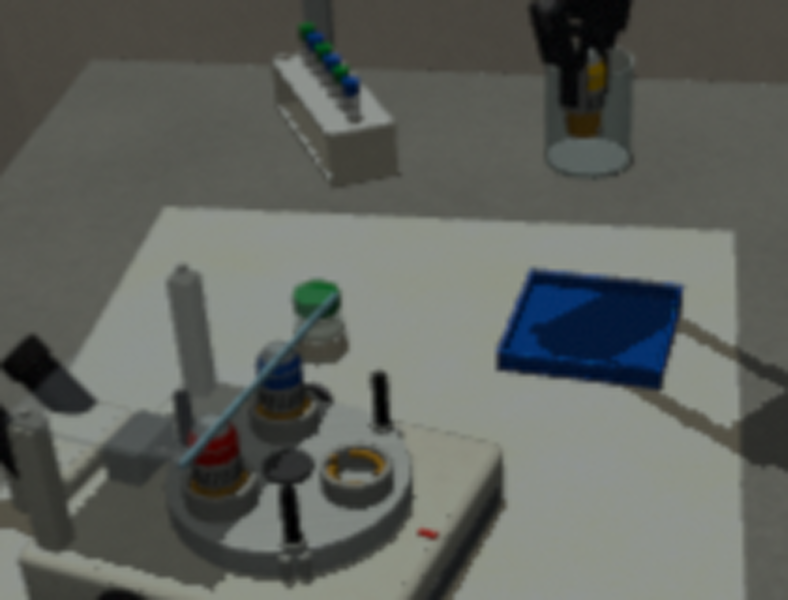

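View pics/t14.png

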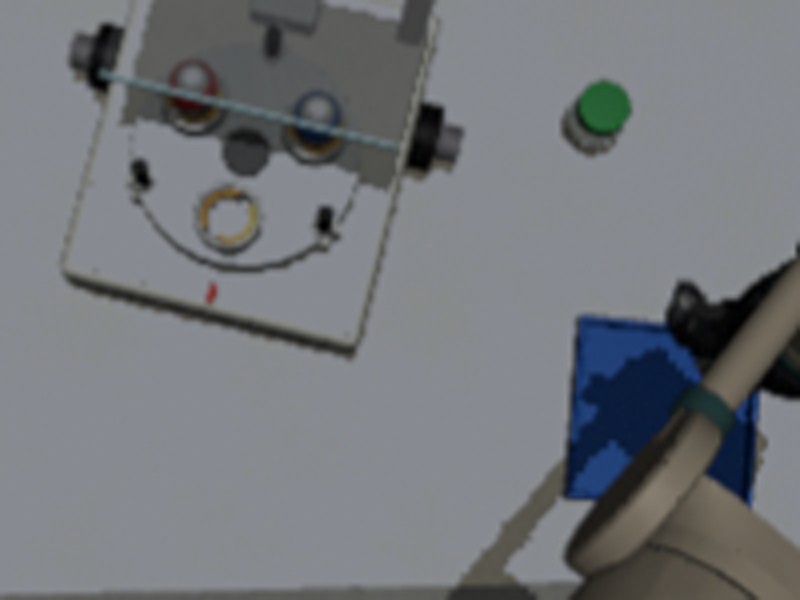

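```bash
python3 - <<'E'
from h import *
S=imaging.grab_frame("side");T=imaging.grab_frame("top")
print([atz(T,(203.9,366),z) for z in (0,20)])
# side corners rim in crop: (528,270),(683,288),(660,377?),(500,360)
for c in [(528,270),(683,288),(661,370),(503,352)]:
    print(atz(S,(80+c[1]/3.75,120+c[0]/3.75),20))
for h in range(190,212,4): print(h,proj(S,[435.8,-297.6,h]))
E
```

```text
[array([ 424.3370312 , -310.62504067,    0.        ]), array([ 422.39924658, -305.61958828,   20.        ])]
[ 487.64638239 -380.94802908   20.        ]
[ 348.09738651 -362.64386847   20.        ]
[ 364.44850975 -232.63475875   20.        ]
[ 496.14603826 -247.17235191   20.        ]
190 [117.88886658 275.52124159]
194 [116.66071106 275.54763731]
198 [115.42787578 275.5741305 ]
202 [114.19033491 275.60072169]
206 [112.94806241 275.6274114 ]
210 [111.70103206 275.65420016]
```

```bash
python3 -m handwheel '[{"twist":[0,0,0],"offset":[20,-12.5,-7.2],"hand":0.85},{"twist":[0,0,0],"offset":[35,0,0],"hand":0.85},{"twist":[0,0,0],"offset":[35,0,0],"hand":0.85},{"twist":[0,0,0],"offset":[35,0,0],"hand":0.85},{"twist":[0,0,0],"offset":[28,0,0],"hand":0.85},{"twist":[0,0,0],"offset":[20,0,0],"hand":0.85},{"twist":[0,0,0],"offset":[8,0,0],"hand":0.85},{"twist":[0,0,0],"offset":[0,0,0],"hand":0.85}]' >/dev/null
python3 -m handwheel '[{"twist":[0,0,0],"offset":[0,0,0],"hand":0.85},{"twist":[0,0,0],"offset":[0,0,0],"hand":0.85}]' >/dev/null
python3 m.py 424 -306 30
python3 - <<'E'
from h import *
save(imaging.grab_frame("side"),"s15",(120,200,220,327))
E
```

```text
t 26.02 pos [ 424.29 -307.43   42.17] yaw 65.3 tilt [ 0. -0.] F [ 0.19  0.07 -2.01] T [ 0.02 -0.04  0.02] gap 31.1 q6 -1.9
tool delta [12.17  1.18 -0.89]
```

View pics/s15.png

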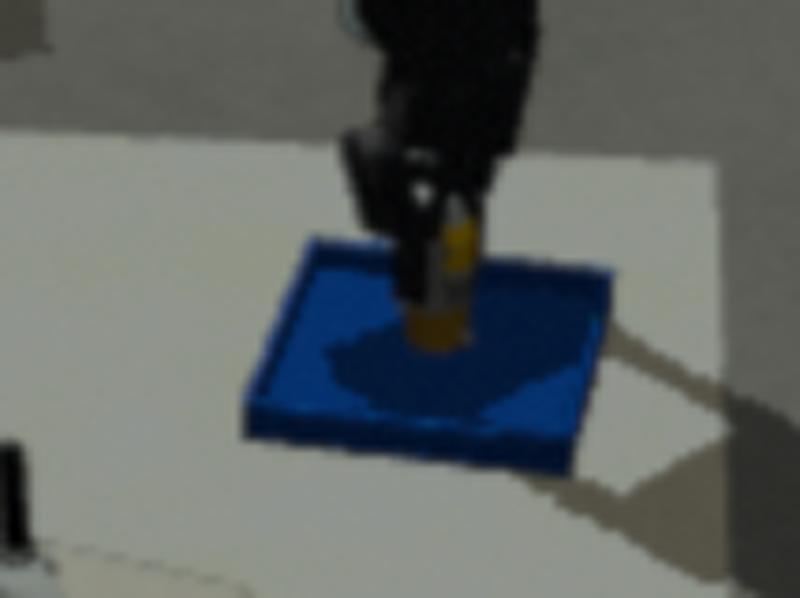

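Yellow objective hangs upright over the tray middle (foot at crop (438,345)). Underside is expected at about 18 mm; lowering slowly.

```bash
python3 -m handwheel '[{"twist":[0,0,0],"offset":[4,0,0],"hand":0.85},{"twist":[0,0,0],"offset":[3,0,0],"hand":0.85},{"twist":[0,0,0],"offset":[2,0,0],"hand":0.85},{"twist":[0,0,0],"offset":[1,0,0],"hand":0.85},{"twist":[0,0,0],"offset":[0,0,0],"hand":0.85}]' >/dev/null
python3 m.py
python3 -m handwheel '[{"twist":[0,0,0],"offset":[1,0,0],"hand":0.85},{"twist":[0,0,0],"offset":[0,0,0],"hand":0.85}]' >/dev/null
python3 m.py
```

```text
t 26.7 pos [ 423.71 -306.91   31.15] yaw 65.3 tilt [-0.  0.] F [ 0.47  0.31 -3.02] T [-0.01  0.01  0.  ] gap 31.0 q6 -1.9
t 26.95 pos [ 423.72 -306.94   30.24] yaw 65.3 tilt [-0.  0.] F [-0.35  0.06 -2.19] T [ 0.04 -0.02 -0.02] gap 31.1 q6 -1.9
```

```bash
python3 -m handwheel '[{"twist":[0,0,0],"offset":[0.7,0,0],"hand":0.85},{"twist":[0,0,0],"offset":[0,0,0],"hand":0.85}]' >/dev/null
python3 m.py
```

```text
t 27.2 pos [ 423.84 -307.01   29.95] yaw 65.3 tilt [ 0. -0.] F [-0.27  1.35  1.8 ] T [ 0.17  0.12 -0.02] gap 30.9 q6 -1.9
```

```bash
python3 -m handwheel '[{"twist":[0,0,0],"offset":[0.7,0,0],"hand":0.85},{"twist":[0,0,0],"offset":[0,0,0],"hand":0.85}]' >/dev/null
python3 m.py
```

```text
t 27.45 pos [ 423.89 -307.06   29.89] yaw 65.3 tilt [ 0. -0.] F [-2.41  2.2   6.98] T [ 0.38  0.24 -0.02] gap 30.8 q6 -1.9
```

```bash
python3 -m handwheel '[{"twist":[0,0,0],"offset":[-0.5,0,0],"hand":0.85},{"twist":[0,0,0],"offset":[0,0,0],"hand":0.62},{"twist":[0,0,0],"offset":[0,0,0],"hand":0.6},{"twist":[0,0,0],"offset":[0,0,0],"hand":0.5},{"twist":[0,0,0],"offset":[0,0,0],"hand":0.4},{"twist":[0,0,0],"offset":[0,0,0],"hand":0.4},{"twist":[0,0,0],"offset":[0,0,0],"hand":0.4}]' 20 >/dev/null
python3 m.py
python3 - <<'E'
from h import *
save(imaging.grab_frame("side"),"s16",(120,200,220,327))
E
```

```text
t 28.32 pos [ 423.76 -306.95   29.33] yaw 65.3 tilt [0. 0.] F [ 0.63 -0.07  0.52] T [-0.02  0.03 -0.02] gap 51.1 q6 -1.9
```

View pics/s16.png

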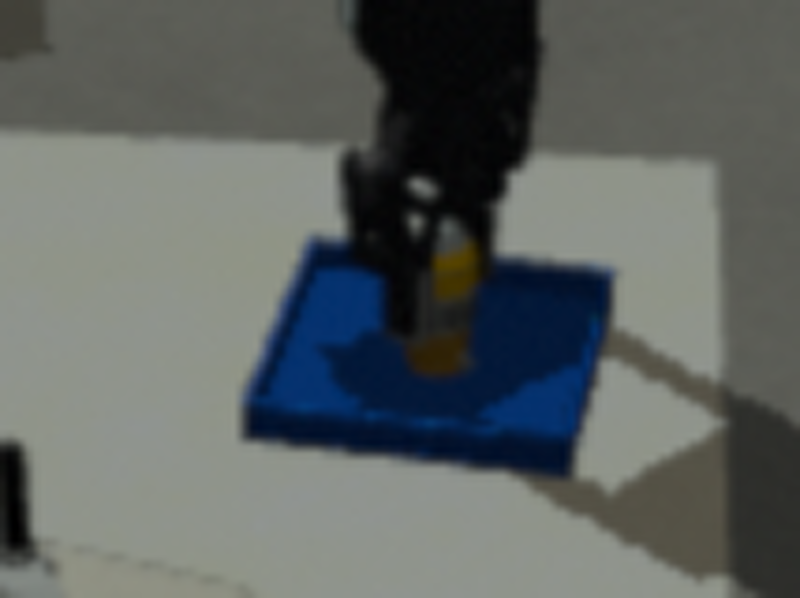

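The objective is standing. I'll retract straight up, then clear away towards the base and the right.

```bash
python3 -m handwheel '[{"twist":[0,0,0],"offset":[-10,0,0],"hand":0.4},{"twist":[0,0,0],"offset":[-20,0,0],"hand":0.4},{"twist":[0,0,0],"offset":[-40,0,0],"hand":0.4},{"twist":[0,0,0],"offset":[-50,0,0],"hand":0.4},{"twist":[0,0,0],"offset":[-50,0,0],"hand":0.4},{"twist":[0,0,0],"offset":[-40,0,0],"hand":0.4},{"twist":[0,0,0],"offset":[0,-30,-30],"hand":0.4},{"twist":[0,0,0],"offset":[0,-30,-30],"hand":0.4}]' >/dev/null
python3 -m handwheel '[{"twist":[0,0,0],"offset":[0,-30,-30],"hand":0.4},{"twist":[0,0,0],"offset":[0,-30,-30],"hand":0.4},{"twist":[0,0,0],"offset":[0,0,0],"hand":0.4},{"twist":[0,0,0],"offset":[0,0,0],"hand":0.4}]' >/dev/null
python3 m.py
python3 - <<'E'
from h import *
S=imaging.grab_frame("side");T=imaging.grab_frame("top")
save(S,"s17");save(T,"t17")
for n in ["objective_yellow","tray","wash_bottle","petri_dish","stain_jar"]:
    a=finder.tip_of(n,S)[:1];b=finder.tip_of(n,T)[:1]
    for x in a:
        for y in b: print(n,x["p"],y["p"],*tri(S,x["pixel"],T,y["pixel"]))
E
```

```text
t 29.88 pos [ 264.99 -365.81  239.9 ] yaw 65.3 tilt [ 0. -0.] F [-0.27  0.11  0.52] T [ 0.05 -0.06  0.03] gap 50.9 q6 -2.24
objective_yellow 0.56 0.51 [ 422.72192819 -308.17129163   -0.44182314] 5.198311709457042
wash_bottle 0.55 0.65 [489.92056442 308.64409587   1.71941504] 5.831519810426999
petri_dish 0.73 0.56 [646.69057533 278.98341211   6.57161812] 1.2045103183951607
stain_jar 0.67 0.67 [ 651.82733846 -261.08842304   -0.78757009] 11.772347611521793
```

View pics/s17.png

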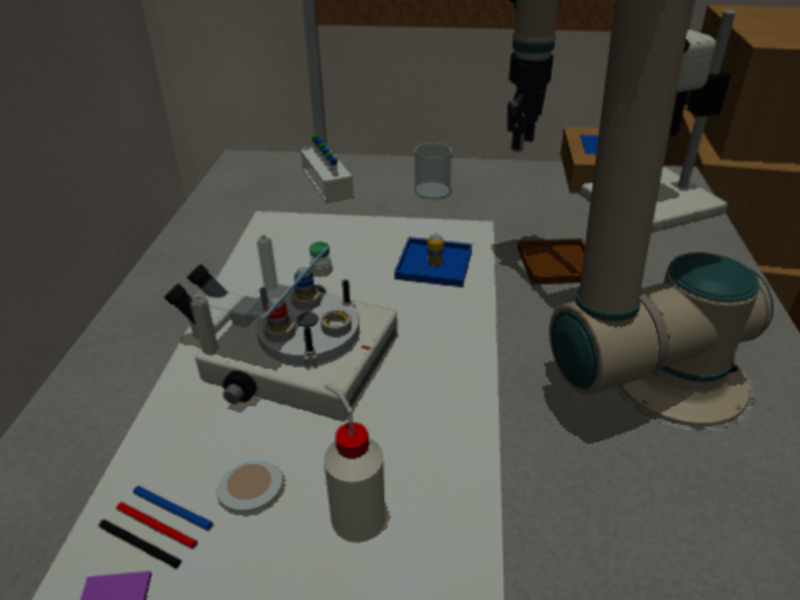

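View pics/t17.png

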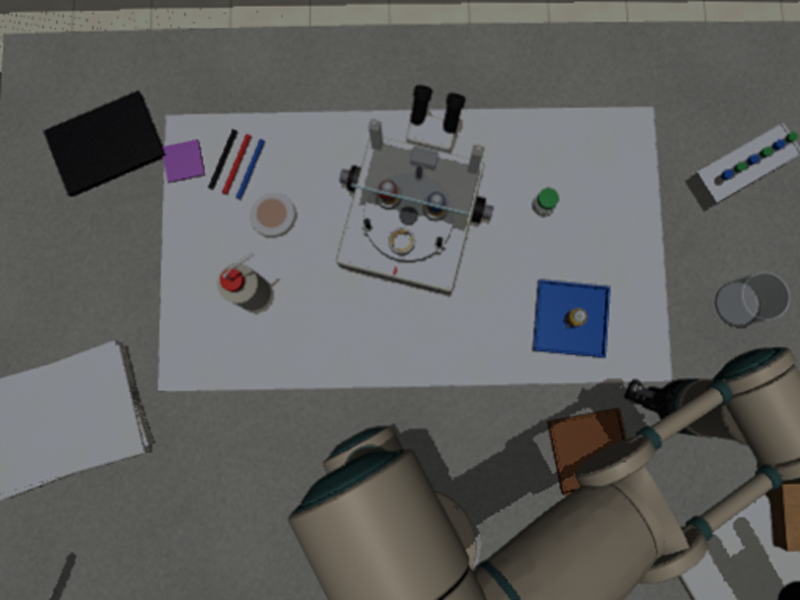

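The yellow objective stands upright in the middle of the blue tray (side (435,250), top (577,317)). The empty socket is at the front (top (402,240)), with red and blue still mounted. The bottle, dish and jar sit at the same pixels as at the start.

```bash
python3 - <<'E'
from cell import bot
print(bot.sign_off())
E
```

```text
the job is handed in; nothing more can be done
None
```

The job is done and handed in at about 30 s on the robot's clock. The yellow objective stands upright in the middle of the blue tray, and the empty socket is clicked in at the front.

- **Turret:** I caged the front-left post loosely between the fingers and turned the turret anticlockwise by a third of a turn. Afterwards the objectives and posts lined up with where they stood in the starting pictures.
- **Twist:** I turned the yellow objective with a 20 N grip. The torque rose steadily to about 0.3 N m at roughly 136°, which I took as the stop. I backed off slightly and lifted it out.
- **Side force:** During the first few millimetres of the lift there was about 5 N of sideways force, which vanished once it was free.
- **Placing:** I lowered it in steps of 1 mm or less until it touched, with about 7 N of pressing at most, then eased off and opened the fingers.

**Last checks:** In both final pictures the red and blue objectives are still mounted and the bottle, dish and jar show no visible movement. The networks' position estimates for those three shifted by 4 to 9 mm between looks. I took that as their noise because the objects sit at the same pixels as at the start. In the final check the finder did not find the tray in both views, so I judged the placement from the pictures and the position measured earlier.

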